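Nip up the anchor eye with a tommy bar

ROBOT

A 6-joint arm with a two-finger parallel gripper is mounted at the origin on the work surface; the furniture and walls round the work are solid. World frame = base frame: x ahead of the robot, y to its left, z up, the work surface at z = 0. Lengths are in mm, angles in rad, forces in N, time in s.
With the tool pointing down it reaches from about 425 to 950 mm from the base axis. Payload 14.7 kg.
Tool frame: the origin (TCP) lies between the finger pads; the fingertips stand 19 mm ahead of it and the grasp point (between the pads) is the TCP; z points along the fingers, y is the line along which they close (so a half turn about z gives the same grasp; the last joint's range is limited). The gripper opens to 85 mm and grips with 20 to 120 N. Pads are 22 mm wide; open, the fingers measure 114 mm over their backs; the gripper's body (76 mm by 85 mm) begins 54 mm behind the grasp point. The pads swing forward as they close: fully open they stand 13 mm farther back than shut.
Start: joints at [-1.231, 0.48, 1.596, -0, 1.065, -0.047], TCP at [245.213, -601.966, 250.297] pointing down, gripper open.
Joint ranges: [-2.75, 2.75], [-0.82, 2.05], [0.23, 2.67], [-1.56, 4.7], [0.09, 2.69], [-2.92, 2.92]. Speed limits (rad/s): [1.89, 1.89, 2.39, 3.01, 3.01, 3.01].

INTERFACE

Orientations are given as a rotation vector (axis times angle).
In Python, from bench import bot gives the robot as it stands.
- The arm moves only by the shell command python3 -m handwheel 'ROWS' [FORCE]. ROWS is JSON, one flat list of numbers, 7 for each row, row after row: the shift along the tool's x, y, z normalised to -1 to 1, where 1 is 100 mm, then the turn, a rotation vector about the tool's x, y, z normalised to -1 to 1, where 1 is pi/2 rad, then the opening, from 0 (shut) to 1 (fully open). In form: [x, y, z, wx, wy, wz, fingers, x, y, z, wx, wy, wz, fingers, ...]. A call has 1 to 8 rows; each row is the pose to reach, as a shift and turn from the pose commanded when the call began, along the tool's axes at that moment; what a row does not reach only later rows make up. A row lasts 1/8 s, in which the tool goes at most 62.5 mm and 10.7 degrees, less where a joint would pass 70% of its speed; a pose out of reach is approached as far as the arm can. A call with a number of a shift or a turn outside -1 to 1 is refused whole. A call with a gripper value outside its range is refused whole. The fingers move at their own pace and stop on an object; FORCE is the grip in N (left out, the last holds). Time passes only in rows, so rows that repeat a pose let the fingers close. It gives the time, the measured TCP pose, the force, the opening and the grip force at its end, in the units of the state.
- bot.observe(): the state, without advancing time (a new reading comes with each control period).
- bot.get_image(name): name is "scene" or "top" or "wrist"; returns a dict with "img" (480x640x3 uint8, red, green, blue), "range_z" (480x640 float32, mm along the optical axis (not along the pixel's ray), 0 where there is no reading), "K" (3x3 intrinsics, pixels), "R" (3x3) and "t" (3): a world point X has camera coordinates R X + t. Camera axes: x right, y down, z forward; pixel columns grow to the right and rows downward; lengths in mm; the calibration is good to about 2 mm. A picture is of the moment at which its call begins.
- bot.job_done(): hands the job in; it is judged then, once.
Trained networks look in a picture, given as the dict that the camera call returned (one of the last four; its "shot" number tells which), for a name from the list of things; names that differ only in an ending like _2 or _b are one class to them, and where a whole thing is asked for, a point or a joint stands for the part that bears it (a point fixed in the world has none). Each returns a list of dicts, best first, with "confidence" (0 to 1); they miss things now and then, are a little off and sometimes report something else, mostly with a low value. They report only what shows in the picture. A call takes as long as a camera call. They do not tell look-alikes from the thing itself.
- bot.search_frame(picture, name): "extent" ([left, top, right, bottom] in pixels, round what is visible of it).
- bot.landmark_of(picture, name): "uv" ([column, row] in pixels: a listed point, or the origin of a listed thing).
The state is a dict: "time": time; "q": joint angles; "dq": joint speeds; "joint_efforts": joint torques, N m; "tcp_pos": TCP position; "eef_rot": TCP orientation; "ft_force": force on the tool from outside, world axes, zero at the start; "torque": the same for the moment, N m; "gripper_width": opening from 0.0 (shut) to 1.0 (fully open); "gripper_force": force on a finger pad.
Only numpy, scipy, OpenCV 4.12 (cv2) and the standard library are available. Lean on these libraries where they do the work, as an engineer would, in place of code of your own. Each camera call takes 0.05 s, during which the arm holds its last target. There are 200 camera calls.

TASK

The steel eye on the grey anchor block is loose: take the orange-handled bar from the blue mat, slide its shaft through the eye's loop and turn the eye clockwise (seen from above) until you feel it come up hard on its washer. Nip it to about 0.5 N m (under 0.4 it stays loose, over 0.7 the washer is ruined), then draw the bar out without loosening the eye, lay it back flat on the blue mat and let go. Touch the eye only with the bar, and leave everything else where it stands.

Things in the scene. Friction and masses are not known exactly. Their poses are not given: they have to be found in the camera images.
- eye_loop (a point): Centre of the hole in the steel eye bolt's loop, on top of the grey anchor block. The loop is a thick upright ring: hole 17 mm across (eight flats), 35 mm outside, 18 mm long along the hole. About 96 mm above the worktop, 40 mm above the block's top. x axis: along the hole, level, pointing roughly away from the robot; z axis: up; this vertical line is the screw axis.
- eye: The eye bolt; origin on the screw axis at its shoulder, 33 mm below the hole centre; axes as eye_loop. It turns about z with a light drag of about 0.05 N m (either way). It still has 0.35 to 0.75 rad to go, unknown beforehand, clockwise seen from above, until its shoulder seats on the washer, where the resistance jumps to 0.3 N m.
- block: Grey anchor block under the eye, bolted down: 76 x 76 mm, 56 mm high, with two low lugs (130 mm over all, 22 mm high with their screws); origin at the centre of its underside, z up. How it is turned says nothing exact about the eye.
- washer_mark (a point): Point on the red tab at the rim of the thin brass washer (42 mm across, 3 mm thick) under the eye's shoulder, 22 mm from the screw axis, 63 mm above the worktop. The washer stands still while the eye is loose; once home, the eye drags it round. x axis: from the screw axis out through the tab.
- washer (a joint): Turn of the washer in rad, 0 at the start, growing clockwise seen from above. It moves only when the seated eye is turned on with more than 0.3 N m, then takes 8 N m more per rad (0.5 N m at 0.025) and about stays where it is left. Over 0.0125 (0.4 N m) it is tight; beyond 0.05 (0.7 N m) it is ruined. Too little to judge by eye: the readings scatter by about as much.
- bar_grip (a point): Centre (half-way up) of the bar's handle: square, orange plastic with two thin black bands, 80 mm long, 22 x 22 mm. The bar lies on the blue mat, handle nearer the robot; it weighs 0.1 to 0.2 kg. x axis: along the bar towards the tip of the shaft; z axis: up as it lies.
- bar_tip (a point): Tip of the bar's round steel shaft, 10 mm in diameter, the last 6 mm tapered to 6 mm, on the handle's centre line, 121 mm from the handle's centre (81 mm of shaft stand out). Once through the loop the shaft can swing 0.35 to 0.45 rad either way before the hole's ends bear on it.
- bar: The bar itself; origin at the middle of the handle's underside, 11 mm below bar_grip; axes as bar_grip.
- mat: Blue tool mat fixed to the worktop, 240 x 120 mm, 3 mm thick; origin at the centre of its underside, x along the long side.
- amber_bottle: Brown reagent bottle with a red cap, 56 mm diameter, 120 mm tall; origin at the centre of its foot. Leave it alone.
- white_bottle: White reagent bottle with a blue cap, 66 mm diameter, 150 mm tall; origin at the centre of its foot. Leave it alone.
- tape_roll: Roll of tape lying flat, 100 mm across, 25 mm high; origin at the centre of its underside. Leave it alone.
- dishes: Stack of petri dishes, 61 mm across, 49 mm high; origin at the centre of its underside. Leave it alone.
Not all that is in view belongs to the job. What is meant by the bar is not white, and is the larger of those in its own colour.

How it is judged (in metres and radians):
On the way, in this order (a step that is already met when the one before it is completed fails the run):
1. the bar's shaft is through the loop: its tip out on one side, the handle on the other (((x of bar_tip in the frame of eye_loop above 0.009 m and x of bar_grip in the frame of eye_loop below -0.05 m) or (x of bar_tip in the frame of eye_loop below -0.009 m and x of bar_grip in the frame of eye_loop above 0.05 m)) and y of bar_tip in the frame of eye_loop between -0.016 and 0.016 m and z of bar_tip in the frame of eye_loop between -0.014 and 0.014 m), for 0.1 s.
2. with the shaft still in the loop, the eye is home and has dragged the washer round a little (value of joint washer above 0.0125 rad and distance between bar_tip and eye_loop below 0.085 m and angle between the x axis of eye_loop and the x axis of washer_mark, either way round below 0.1 rad), for 0.2 s.
At the end, for the whole second after the job is handed in: Washer turned 0.0125 to 0.05 rad (eye nipped with 0.4 to 0.7 N m), eye still home on it (hole axis within 0.10 rad of the red tab direction, which it matches when home), bar at rest and flat on the blue mat (handle centre below 22 mm, tip below 26 mm, both over the mat) (value of joint washer between 0.0125 and 0.05 rad and angle between the x axis of eye_loop and the x axis of washer_mark, either way round below 0.1 rad and x of bar_tip in the frame of mat between -0.125 and 0.125 m and y of bar_tip in the frame of mat between -0.063 and 0.063 m and x of bar_grip in the frame of mat between -0.125 and 0.125 m and y of bar_grip in the frame of mat between -0.063 and 0.063 m and height (world z) of bar_grip below 0.022 m and height (world z) of bar_tip below 0.026 m and linear speed of bar below 0.01 m/s); the robot touches nothing.
It fails at once if the washer is over-tightened (turned beyond 0.05 rad, over 0.7 N m) (value of joint washer above 0.05 rad).
It fails at once if the gripper touches the eye (contact force between any of the fingers, the arm and eye above 1 N).
It fails at once if a bystander is pushed more than 2 cm (distance of any of amber_bottle, white_bottle, tape_roll, dishes from where it was at the start of the episode above 0.02 m).
It also fails if it takes over 72 s, if anything falls off the work surface, if the arm or the gripper's body presses on something with over 40 N, if the wrist force passes 120 N, or if a joint passes its speed limit or range.

## Working session

There is one attempt and no reset: what is moved stays moved. The work goes in short steps, Python scripts to look and compute and a shell command to move; the robot and the scene stay as the last step left them, time stands still between calls to the robot, and variables do not carry over. Pictures are saved under pics/ and viewed, at most 10 in all, crops included, and the job is handed in when it is done.

```bash
ls; mkdir -p pics
cat > h.py <<'E'
import numpy as np, cv2
from scipy.spatial.transform import Rotation as Rn
from bench import bot
def px2w(p,u,v,z=None,d=None):
    K,R,t=p["K"],np.array(p["R"]),np.array(p["t"]).ravel()
    r=R.T@np.linalg.solve(K,[u,v,1.]); c=-R.T@t
    return c+r*((z-c[2])/r[2] if z is not None else d)
def w2px(p,X):
    q=np.array(p["K"])@(np.array(p["R"])@np.array(X)+np.array(p["t"]).ravel()); return q[:2]/q[2]
def cloud(p):
    K=p["K"];d=p["range_z"];v,u=np.mgrid[:480,:640]
    c=np.stack([(u-K[0][2])/K[0][0]*d,(v-K[1][2])/K[1][1]*d,d],-1)
    return (c-np.array(p["t"]).ravel())@np.array(p["R"])
def save(p,n,box=None,s=1):
    im=p["img"][:,:,::-1]
    if box: im=im[box[1]:box[3],box[0]:box[2]]
    cv2.imwrite("pics/"+n,cv2.resize(im,None,fx=s,fy=s,interpolation=cv2.INTER_CUBIC))
def rows(pos,R):  # shift/turn in tool axes normalised, to world target
    s=bot.observe(); R0=Rn.from_rotvec(s["eef_rot"])
    return np.round(R0.inv().apply(np.array(pos)-s["tcp_pos"])/100,4), np.round((R0.inv()*R).as_rotvec()/(np.pi/2),4)
E
python3 - <<'E'
from h import *
s=bot.observe();print(s)
ims=[]
for n in("scene","top"):
    p=bot.get_image(n);save(p,n+"0.png")
    for k in("eye_loop","washer_mark","bar_grip","bar_tip","bar","block","mat","amber_bottle","white_bottle","tape_roll","dishes"):
        for d in bot.landmark_of(p,k)[:4]:
            z={"eye_loop":96,"washer_mark":63,"bar_grip":14,"bar_tip":14,"bar":3}.get(k,0)
            print(n,k,np.round(d["uv"]),round(d["confidence"],2),np.round(px2w(p,*d["uv"],z=z)))
E
```

```text
pics
{'time': 0.0, 'q': array([-1.23059421e+00,  4.80849438e-01,  1.59686925e+00, -4.38437588e-05,
        1.06510619e+00, -4.65867056e-02]), 'dq': array([ 0.00025045, -0.00039946,  0.00168539, -0.00132883,  0.00145578,
       -0.00191644]), 'joint_efforts': array([ 8.88658160e-04, -9.50642610e+01, -4.30179262e+01, -2.55641089e-04,
        1.24460427e-02, -1.27076521e-05]), 'tcp_pos': array([ 245.07458419, -601.60524475,  249.66268404]), 'eef_rot': array([-3.08182839e+00, -6.03585793e-01,  3.42584955e-04]), 'ft_force': array([-0.61333794, -0.20529487,  0.01918549]), 'torque': array([ 0.03908957, -0.02754218,  0.03122522]), 'gripper_force': 0.0, 'gripper_width': 0.9994915154356515}
scene eye_loop [262. 267.] 0.6 [596.  19.  96.]
scene washer_mark [283. 227.] 0.74 [ 718. -146.   63.]
scene washer_mark [267. 266.] 0.6 [618.  -8.  63.]
scene bar_grip [478. 225.] 0.7 [ 352. -659.   14.]
scene bar_grip [288. 323.] 0.56 [462.  46.  14.]
scene bar_grip [354. 258.] 0.52 [ 513. -250.   14.]
scene bar_tip [334. 231.] 0.49 [ 638. -288.   14.]
scene bar_tip [260. 337.] 0.48 [476. 127.  14.]
scene
[... 731 characters left out ...]
ip [340. 258.] 0.63 [ 529. -257.   14.]
top bar_grip [472. 322.] 0.54 [ 340. -665.   14.]
top bar_tip [462. 284.] 0.87 [ 457. -637.   14.]
top bar_tip [347. 219.] 0.84 [ 651. -278.   14.]
top bar_tip [212. 274.] 0.41 [471. 136.  14.]
top bar_tip [339. 258.] 0.37 [ 526. -255.   14.]
top bar [470. 322.] 0.84 [ 339. -662.    3.]
top bar [337. 260.] 0.81 [ 523. -249.    3.]
top bar [243. 282.] 0.45 [449.  41.   3.]
top block [259. 234.] 0.94 [600.  -3.   0.]
top mat [338. 250.] 0.73 [ 553. -251.    0.]
top amber_bottle [321. 182.] 0.94 [ 769. -195.    0.]
top white_bottle [258. 171.] 0.61 [801.   7.   0.]
top tape_roll [174. 260.] 0.69 [512. 262.   0.]
top dishes [150. 292.] 0.7 [411. 329.   0.]
```

View pics/top0.png

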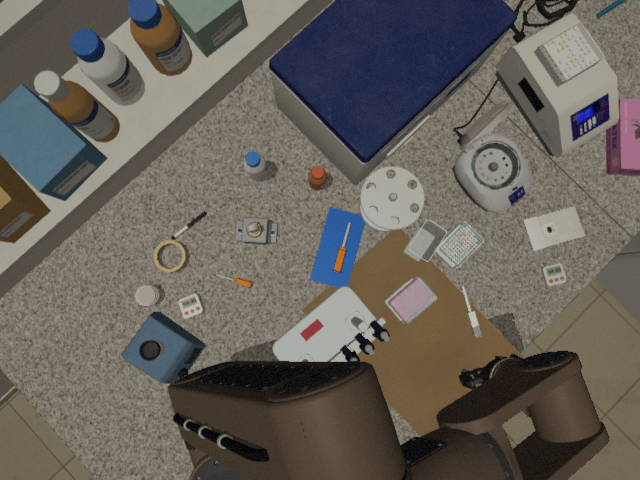

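View pics/scene0.png

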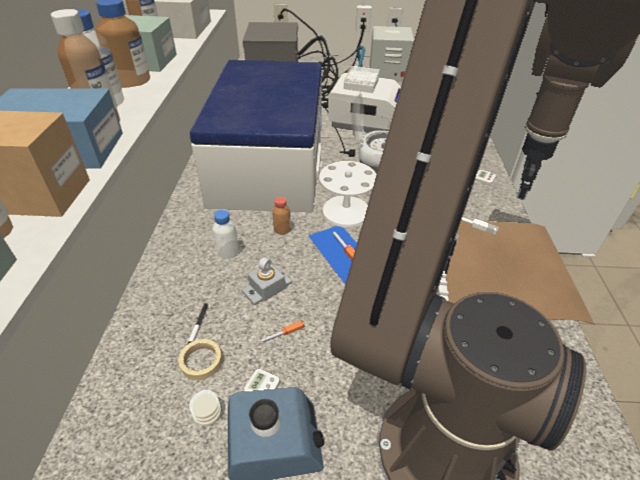

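Candidates, in top pixels, for the bar:
- Orange-handled bar on the blue mat at (342,247), about 124 mm from handle centre to tip.
- Smaller orange driver at (236,281).
- White-handled one at (471,312).

The one on the mat fits: it's orange, and the larger of the two. The eye is on the block at (255,230). I'll confirm with one crop.

Run:
```python
from h import *
p=bot.get_image("top");save(p,"crop1.png",(215,195,375,310),5)
c=cloud(p)
for u,v in[(392,200),(330,320),(345,230),(341,257),(255,229),(430,235)]: print(u,v,np.round(c[v,u]))
p=bot.get_image("scene");save(p,"crop2.png",(220,245,310,310),8)
```

```text
392 200 [ 684. -392.  164.]
330 320 [ 338. -230.   22.]
345 230 [ 616. -272.   11.]
341 257 [ 530. -260.   29.]
255 229 [599.  -4. 116.]
430 235 [ 608. -542.    2.]
```

View pics/crop1.png

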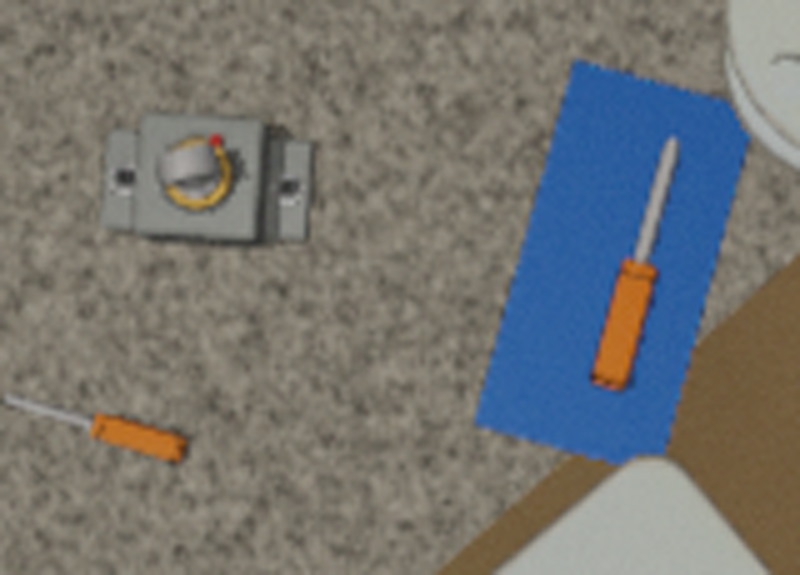

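The crop shows the larger orange bar on the mat: handle at about (625,325) and tip at (672,140). The smaller orange driver lies off the mat at (110,430). The red washer tab is at (216,140), and the loop axis is turned slightly counter-clockwise of it. I'm setting out for the bar.

```bash
python3 -m handwheel '[1,-0.53,0,0,0,0,1, 1,-0.53,0,0,0,0,1, 1,-0.53,0,0,0,0,1]' 60 >/dev/null
python3 -m handwheel '[1,-0.53,0,0,0,0,1, 1,-0.53,0,0,0,0,1, 1,-0.53,0,0,0,0,1]' >/dev/null
python3 -m handwheel '[1,-0.53,0,0,0,0,1, 1,-0.53,0,0,0,0,1, 1,-0.53,0,0,0,0,1]' >/dev/null
python3 -m handwheel '[0.93,-0.53,0,0,0,-0.85,1, 0.93,-0.53,0,0,0,-0.85,1, 0.93,-0.53,0,0,0,-0.85,1, 0.93,-0.53,0,0,0,-0.85,1, 0.93,-0.53,0,0,0,-0.85,1, 0.93,-0.53,0,0,0,-0.85,1, 0.93,-0.53,0,0,0,-0.85,1, 0.93,-0.53,0,0,0,-0.85,1]' >/dev/null
python3 -m handwheel '[0,0,0.5,0,0,-0.795,1, 0,0,0.5,0,0,-0.795,1, 0,0,0.5,0,0,-0.795,1, 0,0,0.5,0,0,-0.795,1, 0,0,0.5,0,0,-0.795,1, 0,0,0.5,0,0,-0.795,1, 0,0,0.5,0,0,-0.795,1, 0,0,0.5,0,0,-0.795,1]'
cat > bar.py <<'E'
from h import *
p=bot.get_image("wrist");save(p,"w1.png");s=bot.observe();print(s["q"],s["tcp_pos"],s["eef_rot"],s["time"])
for k in("bar_grip","bar_tip"):
    for d in bot.landmark_of(p,k)[:3]: print(k,np.round(d["uv"]),round(d["confidence"],2),np.round(px2w(p,*d["uv"],z=14),1))
hsv=cv2.cvtColor(p["img"],cv2.COLOR_RGB2HSV)
m=cv2.inRange(hsv,(5,150,80),(18,255,255));n,l,st,ce=cv2.connectedComponentsWithStats(m)
i=1+np.argmax(st[1:,4]);c=cloud(p)[l==i];print(st[i])
t=c[c[:,2]>20];r=cv2.minAreaRect(t[:,:2].astype(np.float32));print("top z",np.median(t[:,2]),"rect",r)
E
python3 bar.py
```

```text
time: 4.42
tcp_pos: [529.0, -258.3, 200.3]
eef_rot: [0.275, 3.129, -0.0]
ft_force: [-0.0, 0.1, 0.6]
gripper_width: 0.998
gripper_force: 0.0
[-5.05327976e-01  4.49892777e-01  1.79195308e+00 -1.82148315e-04
  8.99622386e-01 -1.89914754e+00] [ 529.01651716 -258.10309013  200.29395021] [ 2.77449631e-01  3.12926096e+00 -2.83999627e-04] 4.475
bar_grip [324. 199.] 0.66 [ 519.5 -255.5   14. ]
bar_tip [318. 316.] 0.82 [ 637.7 -282.1   14. ]
[ 314  161   30   76 1832]
top z 25.311393368818955 rect ((499.85809326171875, -247.55502319335938), (21.470733642578125, 104.78170776367188), 76.08551788330078)
```

```bash
python3 -m handwheel '[0.1,0.005,1,0,0,0.034,1, 0.1,0.005,1,0,0,0.034,1, 0.1,0.005,1,0,0,0.034,1]' 
python3 bar.py
python3 - <<'E'
from h import *
p=bot.get_image("wrist")
b=p["img"];save(p,"w2.png")
E
```

```text
time: 4.95
tcp_pos: [517.6, -254.4, 98.1]
eef_rot: [-0.355, -3.117, -0.003]
ft_force: [0.4, 0.8, 0.8]
gripper_width: 1.0
gripper_force: 0.0
[-5.09180080e-01  5.73269988e-01  1.88823396e+00 -1.56261801e-05
  6.81975681e-01 -1.85393682e+00] [ 519.06399742 -255.08629448  100.02680689] [-3.54091019e-01 -3.11981793e+00 -1.12888154e-03] 5.0
bar_grip [325. 257.] 0.92 [ 521.2 -253.5   14. ]
bar_tip [322. 408.] 0.6 [ 638.8 -282.8   14. ]
[ 308  207   38  113 3898]
top z 25.289003693951173 rect ((498.5746154785156, -247.3488006591797), (21.625890731811523, 125.21141815185547), 75.89667510986328)
```

View pics/w2.png

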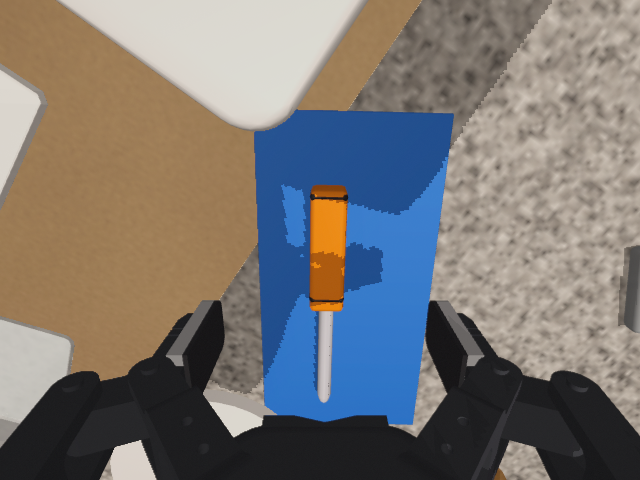

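The wrist view shows the bar's handle at (328,248), its tip at (324,398), lined up between the fingers. Now descending and gripping.

```bash
python3 -m handwheel '[-0.015,0.01,0.76,0,0,0.011,1, -0.015,0.01,0.76,0,0,0.011,1, -0.015,0.01,0.76,0,0,0.011,1]' 
python3 -m handwheel '[0,0,0,0,0,0,0.1, 0,0,0,0,0,0,0.1, 0,0,0,0,0,0,0.1, 0,0,0,0,0,0,0.1, 0,0,0,0,0,0,0.1, 0,0,0,0,0,0,0.1, 0,0,0,0,0,0,0.1, 0,0,0,0,0,0,0.1]' 80
```

```text
time: 5.52
tcp_pos: [521.2, -254.6, 24.9]
eef_rot: [-0.378, -3.118, -0.0]
ft_force: [-0.5, 0.7, 1.0]
gripper_width: 0.995
gripper_force: 0.0
time: 6.52
tcp_pos: [521.4, -254.7, 25.2]
eef_rot: [0.378, 3.118, -0.001]
ft_force: [-2.9, 0.1, 14.0]
gripper_width: 0.239
gripper_force: 79.3
```

```bash
python3 -m handwheel '[0,0,-0.3,0,0,0,0.1, 0,0,-1,0,0,0,0.1, 0,0,-1,0,0,0,0.1]' 
python3 -m handwheel '[0,0,-0.95,0,0,0,0.1, 0,0,-0.95,0,0,0,0.1, 0,0,-0.95,0,0,0,0.1]' 
python3 -m handwheel '[-0.1,1,0,0,0,0,0.1, -0.1,1,0,0,0,0,0.1, -0.1,1,0,0,0,0,0.1]' >/dev/null
python3 -m handwheel '[-0.1,1,0,0,0,0,0.1, -0.1,1,0,0,0,0,0.1, -0.1,1,0,0,0,0,0.1, -0.1,1,0,0,0,0,0.1]'
cat > eye.py <<'E'
from h import *
import sys
P={k:bot.get_image(k) for k in("top","scene","wrist")}
save(P["wrist"],sys.argv[1])
s=bot.observe();print(s["tcp_pos"],s["eef_rot"],s["time"])
ray={}
for n,p in P.items():
    for k,z in(("eye_loop",96),("washer_mark",63),("eye",63),("bar_tip",0),("bar_grip",0)):
        if n!="wrist" and k[:3]=="bar": continue
        for d in bot.landmark_of(p,k)[:2]:
            ray.setdefault(k,[]).append((n,d,p))
            print(n,k,np.round(d["uv"],1),round(d["confidence"],2),np.round(px2w(p,*d["uv"],z=z),1) if z else "")
E
python3 eye.py w3.png
```

```text
time: 6.9
tcp_pos: [523.0, -255.6, 128.1]
eef_rot: [0.378, 3.113, -0.004]
ft_force: [-0.2, -0.1, -0.9]
gripper_width: 0.242
gripper_force: 79.0
time: 7.28
tcp_pos: [522.1, -255.1, 221.3]
eef_rot: [0.378, 3.115, -0.002]
ft_force: [0.8, -0.9, -2.0]
gripper_width: 0.236
gripper_force: 78.9
time: 8.15
tcp_pos: [587.7, -65.8, 218.2]
eef_rot: [-0.378, -3.117, 0.0]
ft_force: [0.6, 0.3, -0.7]
gripper_width: 0.237
gripper_force: 79.3
[587.92711279 -66.27822428 218.92789042] [-3.80404696e-01 -3.11787068e+00  2.23522388e-04] 8.3
top washer_mark [254.4 222.4] 0.42 [626.4   5.2  63. ]
scene eye_loop [260.4 265.5] 0.53 [605.4  19.7  96. ]
scene washer_mark [263.7 268.7] 0.67 [616.9   3.1  63. ]
scene washer_mark [228.7 251.8] 0.35 [736.4  37.6  63. ]
scene eye [266.7 273.7] 0.59 [596.5   8.3  63. ]
wrist eye_loop [428.2 230.7] 0.65 [605.4   9.   96. ]
wrist washer_mark [409.7 241.3] 0.59 [ 6.241e+02 -3.000e-01  6.300e+01]
wrist eye [416.1 214.6] 0.56 [602.3   8.7  63. ]
wrist bar_tip [520.6   6. ] 0.66 
wrist bar_grip [325.9 316. ] 0.89 
wrist bar_grip [413.4   8.1] 0.79
```

View pics/w3.png

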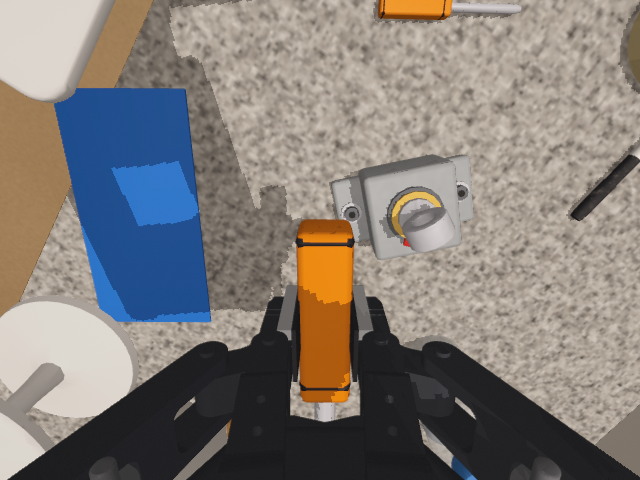

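The wrist view shows the held bar at (325,315), the eye's loop at (430,230) on its brass washer, and the red tab at (407,243). I'll fit the loop's centre and axis from the depth image.

```bash
cat > fit.py <<'E'
from h import *
def fit(names=("wrist","top")):
  for n in names:
    p=bot.get_image(n);c=cloud(p);ok=p["range_z"]>0
    m=ok&(np.hypot(c[...,0]-603,c[...,1]-9)<28)&(c[...,2]>80)&(c[...,2]<125)
    q=c[m];print(n,len(q),"zmax",np.percentile(q[:,2],[50,95,99]).round(1))
    for lo in(80,98,106):
        t=q[q[:,2]>lo]
        if len(t)<8: continue
        r=cv2.minAreaRect(t[:,:2].astype(np.float32));print(lo,len(t),"mean",t.mean(0).round(1),"rect",np.round(r[0],1),np.round(r[1],1),round(r[2],1))
    hsv=cv2.cvtColor(p["img"],cv2.COLOR_RGB2HSV)
    nr=ok&(np.hypot(c[...,0]-603,c[...,1]-9)<40)
    red=nr&((hsv[...,0]<4)|(hsv[...,0]>175))&(hsv[...,1]>150)&(hsv[...,2]>80)
    br=nr&(hsv[...,0]>15)&(hsv[...,0]<32)&(hsv[...,1]>110)&(hsv[...,2]>80)
    for nm,k in(("red",red),("brass",br)):
        v,u=np.nonzero(k)
        if len(u)>5:
            w=np.array([px2w(p,a,b,z=63) for a,b in zip(u,v)])
            print(nm,len(u),w.mean(0).round(1),"circle",np.round(cv2.minEnclosingCircle(w[:,:2].astype(np.float32)),1) if 0 else "")
            if nm=="brass":
                A=np.c_[2*w[:,:2],np.ones(len(w))]
                print("min/max",w.min(0).round(1),w.max(0).round(1))
if __name__=="__main__": fit()
E
python3 fit.py
```

```text
wrist 1730 zmax [108.8 114.  114.6]
80 1730 mean [600.6   7.3 105. ] rect [603.1   8.6] [18.4 34.7] 15.5
98 1337 mean [601.8   7.3 109.5] rect [603.1   8.6] [18.4 34.6] 15.5
106 1079 mean [602.2   7.9 111.2] rect [603.1   8.6] [18.4 29.9] 15.5
red 26 [624.3  -3.8  63. ] circle 
brass 539 [594.4   4.2  63. ] circle 
min/max [582.5 -12.1  63. ] [618.8  28.8  63. ]
top 10 zmax [105.4 112.9 114.4]
80 10 mean [595.2  17.  104. ] rect [596.6  16.9] [7.5 7.3] 3.6
brass 11 [589.   11.4  63. ] circle 
min/max [585.    1.9  63. ] [596.8  20.4  63. ]
```

```bash
cat > held.py <<'E'
from h import *
def held():
    p=bot.get_image("wrist");s=bot.observe();R=Rn.from_rotvec(s["eef_rot"]);c=cloud(p)
    hsv=cv2.cvtColor(p["img"],cv2.COLOR_RGB2HSV)
    m=cv2.inRange(hsv,(3,120,40),(20,255,255));t=R.inv().apply(c.reshape(-1,3)-s["tcp_pos"]).reshape(c.shape)
    m=(m>0)&(np.abs(t[...,1])<25)&(np.abs(t[...,0])<60)&(np.abs(t[...,2])<30)
    q=t[m];print("z tool",np.percentile(q[:,2],[5,25,50,75]).round(2))
    top=q[np.abs(q[:,2]-np.median(q[:,2]))<2]
    # top face plane pitch + centreline
    A=np.c_[top[:,:2],np.ones(len(top))];print("plane z=ax+by+c",np.linalg.lstsq(A,top[:,2],rcond=None)[0].round(4))
    xs=np.arange(-35,41,8);mid=[]
    for a in xs:
        k=top[np.abs(top[:,0]-a)<3]
        if len(k)>15: lo,hi=np.percentile(k[:,1],[1,99]);mid.append((a,(lo+hi)/2,hi-lo))
    print("x range",np.percentile(top[:,0],[0.5,99.5]).round(1));print(np.round(mid,2).tolist())
    print("rect",cv2.minAreaRect(top[:,:2].astype(np.float32)))
held()
E
python3 held.py
```

```text
z tool [-0.97 -0.39  0.04  0.57]
plane z=ax+by+c [0.0004 0.0004 0.0008]
x range [-36.9  40.5]
[[-35.0, 1.33, 20.46], [-27.0, 1.24, 20.36], [-19.0, 1.21, 20.87], [-11.0, 1.24, 20.22], [-3.0, 1.24, 20.15], [5.0, 1.28, 19.86], [13.0, 1.37, 20.6], [21.0, 1.25, 20.73], [29.0, 1.21, 20.43], [37.0, 1.4, 20.28]]
rect ((1.3787994384765625, 1.2063779830932617), (79.82239532470703, 21.576936721801758), 0.22712033987045288)
```

```bash
python3 -m handwheel '[0.9,0.04,0,0,0,-0.327,0.1, 0.9,0.04,0,0,0,-0.327,0.1, 0.9,0.04,0,0,0,-0.327,0.1, 0.9,0.04,0,0,0,-0.327,0.1, 0.9,0.04,0,0,0,-0.327,0.1]' >/dev/null
cat > go.py <<'E'
from h import *
import sys
E0=np.array([603.1,8.6,96.3]);B=np.array([1.4,1.25,11.])
def tgt(psi,tipx,off=0.,zoff=0.):   # bar along psi, tip tipx past eye centre, lateral off
    R=Rn.from_euler("z",np.pi+psi)*Rn.from_matrix(np.diag([1,-1,-1]))
    d=np.array([np.cos(psi),np.sin(psi),0]);n=np.array([-d[1],d[0],0])
    tip=E0+d*tipx+n*off+[0,0,zoff]
    return tip-R.apply(B+[-121,0,0]),R
if __name__=="__main__":
    a=[float(x) for x in sys.argv[1:]];pos,R=tgt(*a);s=bot.observe();print("now",s["tcp_pos"].round(1),"yaw",(Rn.from_rotvec(s["eef_rot"])).as_matrix()[:2,0].round(3),"tgt",pos.round(1),"\n",*rows(pos,R),"t",s["time"],"q",s["q"].round(2))
E
python3 go.py 0.27 -25
```

```text
now [502.3 -39.8 219.4] yaw [-0.964 -0.266] tgt [464.1 -31.2 107.3] 
 [0.3463 0.185  1.1204] [-0.0001  0.0002 -0.0008] t 9.625 q [-0.14  0.32  1.96 -0.    0.87 -1.98]
```

```bash
python3 -m handwheel '[0.346,0.185,0.1,0,0,0,0.1, 0.346,0.185,1,0,0,0,0.1, 0.346,0.185,1,0,0,0,0.1, 0.346,0.185,1,0,0,0,0.1]'
python3 go.py 0.27 -25; python3 held.py
python3 - <<'E'
from h import *
for n,b,s in(("scene",(200,220,360,340),5),):
    p=bot.get_image(n);save(p,"c4.png",b,s)
E
```

```text
time: 10.12
tcp_pos: [462.6, -31.1, 117.8]
eef_rot: [0.422, -3.109, -0.002]
ft_force: [0.0, 0.4, -0.1]
gripper_width: 0.24
gripper_force: 79.2
now [462.6 -31.1 117.8] yaw [-0.964 -0.267] tgt [464.1 -31.2 107.3] 
 [-0.0142 -0.0047  0.1049] [ 0.001  -0.0022  0.    ] t 10.125 q [-0.13  0.43  2.13  0.    0.58 -1.97]
z tool [0.21 0.79 1.22 1.75]
plane z=ax+by+c [-7.0000e-04 -2.5000e-03  1.1984e+00]
x range [-36.9  40.6]
[[-35.0, 2.01, 20.7], [-27.0, 2.07, 20.37], [-19.0, 2.02, 20.88], [-11.0, 2.03, 20.3], [-3.0, 2.0, 20.09], [5.0, 2.11, 19.94], [13.0, 2.04, 20.32], [21.0, 2.0, 20.74], [29.0, 2.07, 21.01], [37.0, 2.12, 20.52]]
rect ((1.5770072937011719, 2.0629711151123047), (79.7667236328125, 21.703996658325195), 0.050031717866659164)
```

View pics/c4.png

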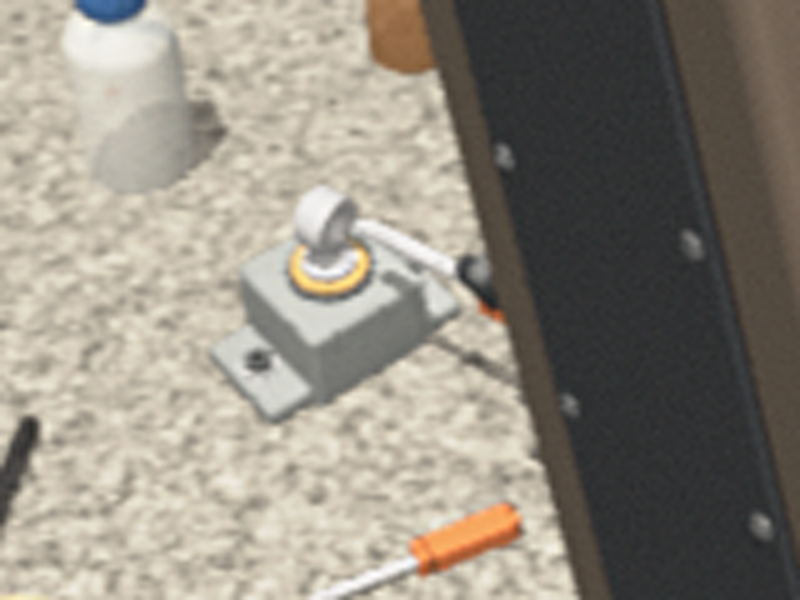

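The scene crop shows the shaft tip at about (362,228), just in front of the loop at (327,220) and slightly high, as expected with 10 mm still to descend. Lowering, then advancing in small steps.

```bash
sed -i 's/B=np.array(\[1.4,1.25,11.\])/B=np.array([1.5,1.5,11.3])/' go.py; python3 -m handwheel '[-0.01,-0.005,0.1,0,0,0,0.1, -0.01,-0.005,0.1,0,0,0,0.1]' >/dev/null
python3 -m handwheel '[-0.08,0,0,0,0,0,0.1, -0.16,0,0,0,0,0,0.1, -0.2,0,0,0,0,0,0.1, -0.2,0,0,0,0,0,0.1]'; python3 go.py 0.27 30
```

```text
time: 10.98
tcp_pos: [484.3, -25.9, 109.3]
eef_rot: [-0.427, 3.112, -0.0]
ft_force: [-0.6, 0.3, -2.1]
gripper_width: 0.233
gripper_force: 79.2
now [484.3 -25.9 109.3] yaw [-0.963 -0.269] tgt [517.2 -16.7 107.6] 
 [-0.3416 -0.      0.0169] [-0.      0.0001  0.0015] t 10.975 q [-0.12  0.46  2.1   0.    0.58 -1.96]
```

```bash
python3 -m handwheel '[-0.08,0,0.005,0,0,0,0.1, -0.16,0,0.01,0,0,0,0.1, -0.16,0,0.01,0,0,0,0.1]'; python3 go.py 0.27 30;python3 -m handwheel '[-0.08,0,0,0,0,0,0.1, -0.16,0,0,0,0,0,0.1, -0.18,0,0,0,0,0,0.1, -0.18,0,0,0,0,0,0.1]'; python3 go.py 0.27 30
python3 - <<'E'
from h import *
from fit import fit
fit(("wrist",))
p=bot.get_image("scene");save(p,"c5.png",(200,220,360,340),5)
s=bot.observe();print(s["ft_force"],s["torque"],s["tcp_pos"])
E
```

```text
time: 11.35
tcp_pos: [500.2, -21.6, 108.3]
eef_rot: [-0.426, 3.112, -0.0]
ft_force: [0.3, -0.3, -1.9]
gripper_width: 0.234
gripper_force: 79.2
now [500.2 -21.6 108.3] yaw [-0.963 -0.269] tgt [517.2 -16.7 107.6] 
 [-0.1769  0.0012  0.0069] [-0.0001  0.0003  0.0015] t 11.35 q [-0.1   0.48  2.06  0.    0.6  -1.95]
time: 11.85
tcp_pos: [516.8, -16.8, 108.2]
eef_rot: [0.426, -3.112, -0.0]
ft_force: [0.0, -0.7, -1.9]
gripper_width: 0.239
gripper_force: 79.2
now [516.8 -16.8 108.2] yaw [-0.963 -0.269] tgt [517.2 -16.7 107.6] 
 [-0.0046  0.      0.0063] [ 0.     -0.0001  0.0015] t 11.85 q [-0.09  0.5   2.03 -0.    0.62 -1.93]Traceback (most recent call last):
  File "<stdin>", line 3, in <module>
  File "fit.py", line 6, in fit
    q=c[m];print(n,len(q),"zmax",np.percentile(q[:,2],[50,95,99]).round(1))
                                 ~~~~~~~~~~~~~^^^^^^^^^^^^^^^^^^^
    return _quantile_unchecked(
        a, q, axis, out, overwrite_input, method, keepdims, weights)
    return _ureduce(a,
                    func=_quantile_ureduce_func,
    ...<5 lines>...
                    overwrite_input=overwrite_input,
                    method=method)
    r = func(a, **kwargs)
    result = _quantile(arr,
                       quantiles=q,
    ...<2 lines>...
                       out=out,
                       weights=wgt)
    slices_having_nans = np.isnan(arr[-1, ...])
                                  ~~~^^^^^^^^^
IndexError: index -1 is out of bounds for axis 0 with size 0
```

Run:
```python
from h import *
p=bot.get_image("scene");save(p,"c5.png",(220,235,300,295),10)
```

```text
(no output)
```

View pics/c5.png

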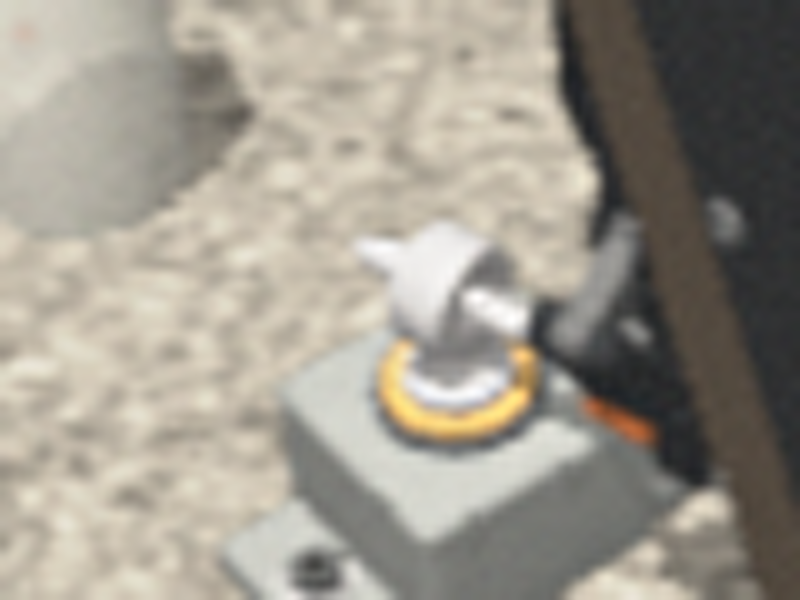

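The shaft is through the loop: its tip shows beyond it at (370,250) and the handle is on the near side. Next is the turn about the screw axis, watching the moment about it. I'll take a baseline reading first.

```bash
cat > mz.py <<'E'
from h import *
import sys
n=int(sys.argv[1]) if len(sys.argv)>1 else 4
E=np.array([603.1,8.6]);L=[]
for i in range(n):
    bot.get_image("top");s=bot.observe();r=(s["tcp_pos"][:2]-E)/1000;F=s["ft_force"];T=s["torque"]
    L.append([T[2]+r[0]*F[1]-r[1]*F[0],T[2],*F,T[0],T[1]])
L=np.array(L);x=Rn.from_rotvec(s["eef_rot"]).as_matrix()[:2,0]
print("Mz",L[:,0].round(3),"mean %.3f"%L[:,0].mean(),"T,F",L[:,1:].mean(0).round(2),"psi %.4f"%(np.arctan2(-x[1],-x[0])),"r %.1f"%np.hypot(*(r*1000)),"t",s["time"])
E
python3 mz.py
python3 -m handwheel '[-0.002,0.09,0,0,0,0.064,0.1, -0.015,0.178,0,0,0,0.127,0.1, -0.036,0.265,0,0,0,0.191,0.1, -0.065,0.35,0,0,0,0.255,0.1, -0.065,0.35,0,0,0,0.255,0.1]' >/dev/null; python3 mz.py
```

```text
Mz [ 0.013  0.024 -0.024  0.025] mean 0.010 T,F [ 0.01 -0.26 -0.07 -1.56 -0.01 -0.02] psi 0.2720 r 90.2 t 12.15
Mz [-0.029  0.049  0.105  0.032] mean 0.039 T,F [ 0.17  0.64  1.41 -1.47  0.27 -0.02] psi -0.1268 r 90.1 t 12.975
```

```bash
python3 -m handwheel '[-0.005,0.112,0,0,0,0.08,0.1, -0.024,0.222,0,0,0,0.159,0.1, -0.024,0.222,0,0,0,0.159,0.1]' >/dev/null; python3 mz.py;python3 -m handwheel '[-0.003,0.09,0,0,0,0.064,0.1, -0.003,0.09,0,0,0,0.064,0.1]' >/dev/null; python3 mz.py
```

```text
Mz [0.085 0.061 0.089 0.003] mean 0.059 T,F [ 0.38  1.85  3.08 -2.03  0.57 -0.27] psi -0.3768 r 89.8 t 13.55
Mz [0.059 0.113 0.055 0.019] mean 0.061 T,F [ 0.46  2.77  3.61 -1.57  0.61 -0.4 ] psi -0.4780 r 89.8 t 14.0
```

```bash
python3 -m handwheel '[-0.002,0.053,0,0,0,0.038,0.1, -0.005,0.107,0,0,0,0.0764,0.1, -0.005,0.107,0,0,0,0.0764,0.1]' >/dev/null; python3 mz.py;python3 -m handwheel '[0,0.027,0,0,0,0.0191,0.1, 0,0.027,0,0,0,0.0191,0.1]' >/dev/null; python3 mz.py
```

```text
Mz [-0.005  0.089  0.15  -0.009] mean 0.056 T,F [ 0.49  3.3   3.6  -1.41  0.64 -0.48] psi -0.5983 r 89.8 t 14.575
Mz [ 0.043  0.037  0.065 -0.077] mean 0.017 T,F [ 0.45  3.18  3.63 -1.73  0.52 -0.51] psi -0.6289 r 89.8 t 15.025
```

```bash
python3 -m handwheel '[0,0.027,0,0,0,0.0191,0.1, 0,0.027,0,0,0,0.0191,0.1]' >/dev/null; python3 mz.py
python3 - <<'E'
from h import *
p=bot.get_image("scene");save(p,"c6.png",(220,235,300,295),10)
s=bot.observe();print(s["q"].round(2))
E
```

```text
Mz [0.026 0.044 0.081 0.097] mean 0.062 T,F [ 0.44  3.59  2.6  -0.9   0.46 -0.53] psi -0.6590 r 89.9 t 15.475
[ 0.06  0.51  1.99  0.    0.64 -0.85]
```

View pics/c6.png

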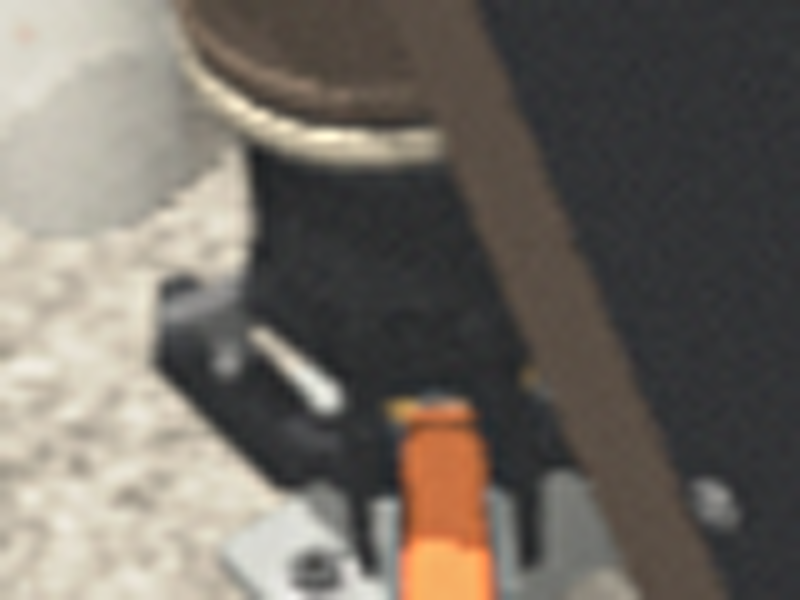

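The eye is hidden behind the gripper here, so I'm going on by torque feel. It's still at the light drag, about 0.06 N m.

```bash
python3 -m handwheel '[0,0.027,0,0,0,0.0191,0.1, 0,0.027,0,0,0,0.0191,0.1]' >/dev/null; python3 mz.py
```

```text
Mz [0.054 0.039 0.122 0.143] mean 0.090 T,F [ 0.48  3.21  2.95 -1.5   0.49 -0.53] psi -0.6890 r 89.9 t 15.975
```

```bash
python3 -m handwheel '[0,0.027,0,0,0,0.0191,0.1, 0,0.027,0,0,0,0.0191,0.1]' >/dev/null; python3 mz.py
```

```text
Mz [-0.002  0.027  0.059  0.156] mean 0.060 T,F [ 0.44  3.16  2.83 -1.33  0.46 -0.55] psi -0.7190 r 89.9 t 16.425
```

```bash
python3 -m handwheel '[0,0.027,0,0,0,0.0191,0.1, 0,0.027,0,0,0,0.0191,0.1]' >/dev/null; python3 mz.py
```

```text
Mz [ 0.058  0.068  0.048 -0.013] mean 0.040 T,F [ 0.47  3.51  3.28 -1.    0.48 -0.57] psi -0.7490 r 89.9 t 16.875
```

```bash
python3 -m handwheel '[0,0.027,0,0,0,0.0191,0.1, 0,0.027,0,0,0,0.0191,0.1]' >/dev/null; python3 mz.py
```

```text
Mz [ 0.076  0.067  0.069 -0.023] mean 0.047 T,F [ 0.46  3.18  3.35 -1.98  0.52 -0.57] psi -0.7790 r 89.9 t 17.325
```

```bash
python3 -m handwheel '[0,0.022,0,0,0,0.0159,0.1, 0,0.022,0,0,0,0.0159,0.1]' >/dev/null; python3 mz.py
```

```text
Mz [0.032 0.083 0.122 0.106] mean 0.086 T,F [ 0.47  3.19  2.86 -1.79  0.52 -0.56] psi -0.8040 r 89.9 t 17.775
```

```bash
python3 -m handwheel '[0,0.022,0,0,0,0.0159,0.1, 0,0.022,0,0,0,0.0159,0.1]' >/dev/null; python3 mz.py
```

```text
Mz [0.081 0.09  0.15  0.021] mean 0.085 T,F [ 0.55  3.86  3.52 -1.61  0.6  -0.62] psi -0.8294 r 89.8 t 18.225
```

```bash
python3 -m handwheel '[0,0.022,0,0,0,0.0159,0.1, 0,0.022,0,0,0,0.0159,0.1]' >/dev/null; python3 mz.py
```

```text
Mz [0.089 0.105 0.102 0.08 ] mean 0.094 T,F [ 0.61  4.57  3.49 -1.94  0.68 -0.75] psi -0.8546 r 89.7 t 18.675
```

```bash
python3 -m handwheel '[0,0.018,0,0,0,0.0127,0.1, 0,0.018,0,0,0,0.0127,0.1]' >/dev/null; python3 mz.py
```

```text
Mz [-0.105  0.091  0.071  0.065] mean 0.030 T,F [ 0.65  5.48  4.26 -1.37  0.72 -0.79] psi -0.8745 r 89.6 t 19.125
```

```bash
python3 -m handwheel '[0,0.018,0,0,0,0.0127,0.1, 0,0.018,0,0,0,0.0127,0.1]' >/dev/null; python3 mz.py
```

```text
Mz [0.041 0.116 0.1   0.073] mean 0.082 T,F [ 0.71  5.75  4.12 -1.92  0.73 -0.87] psi -0.8944 r 89.5 t 19.575
```

Net moment is still at the drag level, while the lateral force is creeping up (about 7 N along tool +y). So the shaft bears on one end of the hole only. I'll shift sideways to centre it.

```bash
python3 -m handwheel '[0,0.015,0,0,0,0,0.1, 0,0.015,0,0,0,0,0.1]' >/dev/null; python3 mz.py
```

```text
Mz [0.079 0.012 0.015 0.067] mean 0.043 T,F [ 0.37  3.76  1.07 -1.13  0.13 -0.6 ] psi -0.8939 r 89.7 t 20.025
```

```bash
python3 -m handwheel '[0,0.018,0,0,0,0.0127,0.1, 0,0.018,0,0,0,0.0127,0.1]' >/dev/null; python3 mz.py
```

```text
Mz [0.189 0.111 0.175 0.161] mean 0.159 T,F [ 0.38  3.4  -0.4  -1.22 -0.02 -0.64] psi -0.9135 r 89.7 t 20.475
```

```bash
python3 -m handwheel '[0,0.014,0,0,0,0.0095,0.1, 0,0.014,0,0,0,0.0095,0.1]' >/dev/null; python3 mz.py
```

```text
Mz [0.233 0.194 0.205 0.14 ] mean 0.193 T,F [ 0.4   3.21 -0.49 -1.51 -0.1  -0.59] psi -0.9284 r 89.7 t 20.925
```

```bash
python3 -m handwheel '[0,0.014,0,0,0,0.0095,0.1, 0,0.014,0,0,0,0.0095,0.1]' >/dev/null; python3 mz.py
```

```text
Mz [0.291 0.316 0.174 0.213] mean 0.248 T,F [ 0.44  3.54 -1.22 -1.88 -0.22 -0.56] psi -0.9433 r 89.8 t 21.375
```

The eye is home: resistance climbs steadily past the drag, about 3 N m/rad with the grip's give. Nipping up.

```bash
python3 -m handwheel '[0,0.018,0,0,0,0.0127,0.1, 0,0.036,0,0,0,0.0255,0.1, 0,0.036,0,0,0,0.0255,0.1]' >/dev/null; python3 mz.py
```

```text
Mz [0.479 0.478 0.345 0.373] mean 0.419 T,F [ 0.56  3.41 -2.33 -1.36 -0.39 -0.56] psi -0.9833 r 89.8 t 21.95
```

```bash
python3 -m handwheel '[0,0.018,0,0,0,0.0127,0.1, 0,0.018,0,0,0,0.0127,0.1]' >/dev/null; python3 mz.py
```

```text
Mz [0.509 0.425 0.479 0.472] mean 0.471 T,F [ 0.57  3.28 -3.02 -1.48 -0.46 -0.55] psi -1.0033 r 89.8 t 22.4
```

```bash
python3 -m handwheel '[0,0.018,0,0,0,0.0127,0.1, 0,0.018,0,0,0,0.0127,0.1]' >/dev/null; python3 mz.py 10
```

```text
Mz [0.53  0.563 0.588 0.504 0.511 0.4   0.572 0.52  0.539 0.553] mean 0.528 T,F [ 0.61  3.13 -3.29 -1.89 -0.53 -0.5 ] psi -1.0233 r 89.8 t 23.15
```

Reads 0.53 N m. Swinging the bar back to mid-play, unloaded.

```bash
python3 -m handwheel '[-0.005,-0.09,0,0,0,-0.064,0.1, -0.018,-0.178,0,0,0,-0.127,0.1, -0.04,-0.265,0,0,0,-0.191,0.1, -0.071,-0.349,0,0,0,-0.255,0.1, -0.071,-0.349,0,0,0,-0.255,0.1]' >/dev/null; python3 mz.py;  python3 -m handwheel '[-0.005,-0.09,0,0,0,-0.064,0.1, -0.005,-0.09,0,0,0,-0.064,0.1]' >/dev/null; python3 mz.py; python3 held.py
```

```text
Mz [-0.07   0.017  0.002 -0.025] mean -0.019 T,F [-0.01 -0.03  0.17 -1.47  0.03 -0.01] psi -0.6246 r 89.9 t 23.975
Mz [-0.055 -0.041  0.038 -0.026] mean -0.021 T,F [-0.    0.11  0.15 -1.92  0.    0.  ] psi -0.5241 r 89.8 t 24.425
z tool [-0.97 -0.37  0.06  0.58]
plane z=ax+by+c [ 0.     -0.0012  0.015 ]
x range [-36.7  40.7]
[[-35.0, 0.95, 20.64], [-27.0, 0.69, 20.79], [-19.0, 0.94, 20.82], [-11.0, 0.89, 20.27], [-3.0, 0.92, 20.14], [5.0, 0.94, 19.82], [13.0, 0.94, 20.26], [21.0, 0.92, 20.69], [29.0, 1.04, 20.79], [37.0, 1.11, 20.37]]
rect ((1.6972579956054688, 0.8908166885375977), (79.67930603027344, 21.772811889648438), 0.09666664153337479)
```

```bash
python3 -m handwheel '[0.1,0,0,0,0,0,0.1, 0.2,0,0,0,0,0,0.1, 0.2,0,0,0,0,0,0.1]'; python3 -m handwheel '[0.15,0,0,0,0,0,0.1, 0.3,0,0,0,0,0,0.1, 0.4,0,0,0,0,0,0.1, 0.4,0,0,0,0,0,0.1]';python3 mz.py
```

```text
time: 24.85
tcp_pos: [506.7, 63.8, 108.3]
eef_rot: [-0.81, -3.035, 0.0]
ft_force: [-0.1, -0.3, -1.8]
gripper_width: 0.236
gripper_force: 79.3
time: 25.35
tcp_pos: [472.4, 83.7, 108.4]
eef_rot: [-0.81, -3.035, 0.0]
ft_force: [-0.6, -0.6, -1.4]
gripper_width: 0.238
gripper_force: 79.3
Mz [ 0.138 -0.041  0.108  0.065] mean 0.067 T,F [ 0.03  0.15 -0.38 -1.76  0.02  0.  ] psi -0.5223 r 149.4 t 25.55
```

```bash
python3 -m handwheel '[0.1,0,-0.6,0,0,0,0.1, 0.1,0,-1,0,0,0,0.1, 0.1,0,-1,0,0,0,0.1]'; python3 -m handwheel '[-0.96,-0.335,-0.1,0,0,0,0.1, -0.96,-0.335,-0.1,0,0,0,0.1, -0.96,-0.335,-0.1,0,0,0,0.1]' >/dev/null
python3 -m handwheel '[-0.86,-0.335,0,0,0,-0.172,0.1, -0.86,-0.335,0,0,0,-0.172,0.1, -0.86,-0.335,0,0,0,-0.172,0.1, -0.86,-0.335,0,0,0,-0.172,0.1]'; python3 fit.py; python3 held.py
python3 - <<'E'
from h import *
p=bot.get_image("wrist");save(p,"w7.png")
for k in("mat","bar_grip"):print(k,[(np.round(d["uv"]),round(d["confidence"],2),px2w(p,*d["uv"],z=0).round(1)) for d in bot.landmark_of(p,k)[:2]])
p=bot.get_image("top");c=cloud(p)
h=cv2.cvtColor(p["img"],cv2.COLOR_RGB2HSV);m=cv2.inRange(h,(100,150,80),(118,255,255))
m=(m>0)&(np.hypot(c[...,0]-560,c[...,1]+255)<160)&(c[...,2]<20)
v,u=np.nonzero(m);w=np.array([px2w(p,a,b,z=3)[:2] for a,b in zip(u,v)]);print(cv2.minAreaRect(w.astype(np.float32)))
E
```

```text
time: 25.92
tcp_pos: [466.5, 88.4, 211.0]
eef_rot: [0.81, 3.03, 0.003]
ft_force: [-0.0, -0.4, -1.4]
gripper_width: 0.236
gripper_force: 79.4
time: 26.8
tcp_pos: [587.7, -59.9, 217.2]
eef_rot: [-0.396, -3.114, -0.0]
ft_force: [-0.2, 0.7, -0.8]
gripper_width: 0.237
gripper_force: 79.3
wrist 1534 zmax [110.  113.9 114.6]
80 1534 mean [600.    6.9 106.5] rect [603.1   8.4] [34.3 18.3] 60.9
98 1280 mean [600.7   6.2 109.6] rect [603.1   8.4] [34.3 18.2] 61.0
106 1040 mean [601.8   7.5 111.3] rect [603.    8.3] [30.4 18.2] 60.6
red 47 [624.1  -3.3  63. ] circle 
brass 573 [594.5   6.5  63. ] circle 
min/max [582.6 -11.8  63. ] [617.9  29.7  63. ]
z tool [-0.78 -0.15  0.29  0.82]
plane z=ax+by+c [ 0.0005 -0.0008  0.239 ]
x range [-36.8  40.7]
[[-35.0, 1.09, 20.24], [-27.0, 1.23, 20.4], [-19.0, 1.22, 20.85], [-11.0, 1.2, 20.27], [-3.0, 1.25, 20.12], [5.0, 1.35, 19.97], [13.0, 1.36, 20.56], [21.0, 1.24, 20.7], [29.0, 1.23, 20.96], [37.0, 1.27, 20.0]]
rect ((1.6069717407226562, 1.3370628356933594), (79.9656753540039, 21.782617568969727), 0.0034982648212462664)
mat [(array([131., 219.]), 0.81, 
[... 495 characters left out ...]
0,95,99]).round(1))
                                 ~~~~~~~~~~~~~^^^^^^^^^^^^^^^^^^^
    return _quantile_unchecked(
        a, q, axis, out, overwrite_input, method, keepdims, weights)
    return _ureduce(a,
                    func=_quantile_ureduce_func,
    ...<5 lines>...
                    overwrite_input=overwrite_input,
                    method=method)
    r = func(a, **kwargs)
    result = _quantile(arr,
                       quantiles=q,
    ...<2 lines>...
                       out=out,
                       weights=wgt)
    slices_having_nans = np.isnan(arr[-1, ...])
                                  ~~~^^^^^^^^^
IndexError: index -1 is out of bounds for axis 0 with size 0
```

View pics/w7.png

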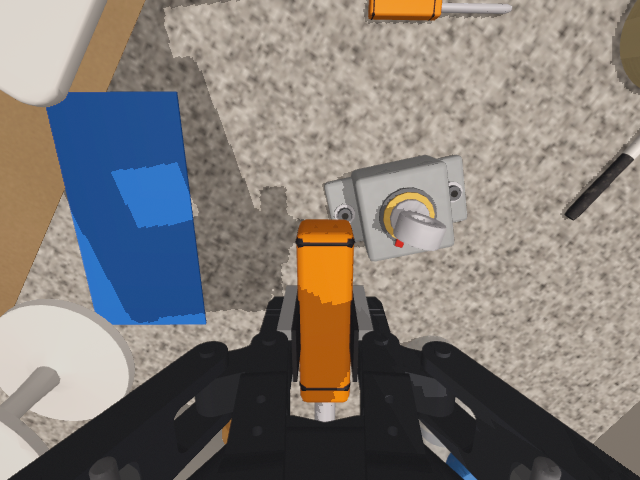

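The wrist view shows the eye at (420,232) with its axis along the red tab (399,243). The fits give -0.506 rad for the axis and -0.508 for the tab, so the eye is home. Mat centre is about (561,-251). Taking the bar back.

```bash
python3 -m handwheel '[0.1,-1,0,0,0,0,0.1, 0.1,-1,0,0,0,0,0.1, 0.1,-1,0,0,0,0,0.1]' >/dev/null
python3 -m handwheel '[0.1,-1,0,0,0,0,0.1, 0.1,-1,0,0,0,0,0.1, 0.1,-1,0,0,0,0,0.1]' >/dev/null
python3 -m handwheel '[0,0,1,0,0,0,0.1, 0,0,1,0,0,0,0.1, 0,0,1,0,0,0,0.1]'
python3 -m handwheel '[0,0,0.5,0,0,0,0.1, 0,0,0.7,0,0,0,0.1, 0,0,0.8,0,0,0,0.1, 0,0,0.8,0,0,0,0.1]'; python3 mz.py 4
```

```text
time: 28.28
tcp_pos: [518.5, -247.2, 116.1]
eef_rot: [-0.393, -3.112, -0.003]
ft_force: [-0.1, -0.0, -1.3]
gripper_width: 0.243
gripper_force: 79.4
time: 28.78
tcp_pos: [520.4, -249.2, 39.2]
eef_rot: [0.394, 3.116, -0.0]
ft_force: [-0.6, 0.5, -0.8]
gripper_width: 0.235
gripper_force: 79.5
Mz [ 0.001 -0.167  0.074  0.106] mean 0.004 T,F [-0.01 -0.03 -0.22 -1.38  0.01  0.03] psi -0.2520 r 271.1 t 28.975
```

```bash
python3 -m handwheel '[0,0,0.06,0,0,0,0.1, 0,0,0.11,0,0,0,0.1, 0,0,0.11,0,0,0,0.1]';  python3 -m handwheel '[0,0,0.015,0,0,0,0.1, 0,0,0.015,0,0,0,0.1]'; python3 -m handwheel '[0,0,0.01,0,0,0,0.1, 0,0,0.01,0,0,0,0.1]'
```

```text
time: 29.35
tcp_pos: [519.2, -249.1, 26.7]
eef_rot: [-0.395, -3.116, -0.001]
ft_force: [0.2, 0.1, -2.2]
gripper_width: 0.236
gripper_force: 79.5
time: 29.6
tcp_pos: [519.5, -249.2, 25.7]
eef_rot: [-0.395, -3.117, -0.0]
ft_force: [0.6, -0.9, -1.5]
gripper_width: 0.233
gripper_force: 79.5
time: 29.85
tcp_pos: [519.7, -249.3, 25.2]
eef_rot: [0.395, 3.116, -0.0]
ft_force: [-1.9, 2.0, 6.3]
gripper_width: 0.24
gripper_force: 80.7
```

Contact with the mat at 6 N. Now releasing, rising and checking.

```bash
python3 -m handwheel '[0,0,0,0,0,0,0.45, 0,0,0,0,0,0,0.6, 0,0,0,0,0,0,0.8, 0,0,0,0,0,0,0.8, 0,0,0,0,0,0,0.8]' ; python3 -m handwheel '[0,0,-0.3,0,0,0,0.8, 0,0,-0.9,0,0,0,0.8, 0,0,-0.9,0,0,0,0.8]' >/dev/null; python3 -m handwheel '[0,0,-0.7,0,0,0,0.8, 0,0,-0.7,0,0,0,0.8, 0,0,-0.7,0,0,0,0.8]'; python3 bar.py
python3 - <<'E'
from h import *
p=bot.get_image("wrist");save(p,"w8.png")
E
```

```text
time: 30.48
tcp_pos: [519.6, -249.3, 24.8]
eef_rot: [-0.395, -3.117, -0.0]
ft_force: [-0.2, -1.0, 0.2]
gripper_width: 0.802
gripper_force: 0.0
time: 31.22
tcp_pos: [519.6, -249.3, 184.8]
eef_rot: [0.395, 3.116, -0.0]
ft_force: [-0.2, -0.0, -1.0]
gripper_width: 0.801
gripper_force: 0.0
[-4.99914486e-01  4.54104015e-01  1.83529110e+00  3.54434540e-07
  8.53074472e-01 -1.81875212e+00] [ 519.16318633 -249.0373379   183.94452702] [-3.94627536e-01 -3.11588596e+00 -5.03429804e-04] 31.275
bar_grip [325. 214.] 0.57 [ 520.2 -247.9   14. ]
bar_tip [326. 333.] 0.92 [ 636.3 -276.6   14. ]
[ 312  174   26   77 1959]
top z 25.262378632198953 rect ((493.6243896484375, -241.68186950683594), (21.180477142333984, 112.81745910644531), 76.26522827148438)
```

View pics/w8.png

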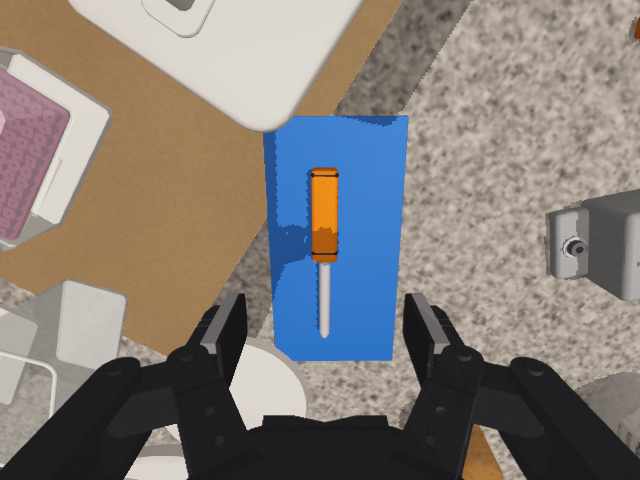

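The bar lies flat on the mat, handle at (325,214) and tip at (324,335), with the top of the handle at z = 25 mm. The gripper is clear, so I'm handing in.

```bash
python3 -c "
from bench import bot
print(bot.job_done())"
```

```text
the job is handed in; nothing more can be done
None
```

The eye is home on its washer and nipped to about 0.53 N m (measured at the wrist), the bar lies flat on the blue mat and released, and the job was handed in at about 31 s; no verdict was returned.

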